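# Start up the saw-sharpening bench with three light taps

### The arm

A 6-joint arm with a two-finger parallel gripper is mounted at the origin on the work surface. World frame = base frame: x ahead of the robot, y to its left, z up, the work surface at z = 0. Lengths are in m, angles in rad, forces in N, time in s.
With the tool pointing down it reaches from about 0.3 to 0.75 m from the base axis. Payload 8.5 kg.
Tool frame: the origin (TCP) lies at the very end of the fingers, on their centre line; the grasp point (between the pads) lies 19 mm behind it; z points along the fingers, y is the line along which they close (so a half turn about z gives the same grasp; the last joint's range is limited). The gripper opens to 88 mm and grips with 3 to 60 N. Pads are 18 mm wide; open, the fingers measure 123 mm over their backs; the gripper's body (75 mm by 187 mm) begins 45 mm behind the grasp point.
Start: joints at [-1.515, 0.381, 1.297, -0, 1.464, -0.215], TCP at [0.147, -0.53, 0.219] pointing down, gripper open.
Joint ranges: [-3.11, 3.11], [-0.89, 2.33], [0.22, 2.48], [-1.42, 4.56], [0.17, 2.85], [-2.88, 2.88]. Speed limits (rad/s): [2.39, 2.39, 3.14, 3.14, 3.14, 3.14].

### API

Orientations are given as a unit quaternion [w, x, y, z].
In Python, from cell import ctrl gives the robot as it stands.
- The arm moves only by the tool send_rows, never from a script. Its argument "commands" is text: rows parted by semicolons, each of 6 numbers parted by spaces: the shift along the tool's x, y, z in m, then the turn, a rotation vector about the tool's x, y, z in degrees. In form: x y z wx wy wz; .... A call has 1 to 10 rows; each row is the pose to reach, as a shift and turn from the pose commanded when the call began, along the tool's axes at that moment; what a row does not reach only later rows make up. A row lasts 1/8 s, in which the tool goes at most 62.5 mm and 10.7 degrees, less where a joint would pass 70% of its speed; a pose out of reach is approached as far as the arm can. A call with a gripper value outside its range is refused whole. "gripper" is the gripper command: -1 is fully open, 1 is shut, values between are in proportion, set as the call begins (left out, the last holds). The fingers move at their own pace and stop on an object; the grip force is fixed at half the most. Time passes only in rows, so rows that repeat a pose let the fingers close. It gives the time, the measured TCP pose, the force, the opening and the grip force at its end, in the units of the state.
- ctrl.observe(): the state, without advancing time (a new reading comes with each control period).
- ctrl.get_image(name): name is "side" or "top" or "wrist"; returns a dict with "frame" (420x560x3 uint8, red, green, blue), "fx", "fy", "cx", "cy" (pixels), "xyz" and "orientation" of the camera in the world. Camera axes: x right, y down, z forward; pixel columns grow to the right and rows downward; lengths in m; the calibration is good to about 2 mm. A picture is of the moment at which its call begins. There is no depth.
- ctrl.close_job(): hands the job in; it is judged then, once.
Trained networks look in a picture, given as the dict that the camera call returned (one of the last four; its "shot" number tells which), for a name from the list of things; names that differ only in an ending like _2 or _b are one class to them, and where a whole thing is asked for, a point or a joint stands for the part that bears it (a point fixed in the world has none). Each returns a list of dicts, best first, with "score" (0 to 1); they miss things now and then, are a little off and sometimes report something else, mostly with a low value. They report only what shows in the picture. A call takes as long as a camera call.
- ctrl.silhouettes(label, picture): "region" (420x560 bool, what is visible of it) and "bbox" ([left, top, right, bottom] in pixels, round what is visible of it).
The state is a dict: "clock": time; "joint_positions": joint angles; "qvel": joint speeds; "effort": joint torques, N m; "eef_pos": TCP position; "orientation": TCP orientation; "force": force on the tool from outside, world axes, zero at the start; "torque": the same for the moment, N m; "grip_width": finger opening in m; "finger_force": force on a finger pad.
Only numpy, scipy, OpenCV 4.12 (cv2) and the standard library are available. Lean on these libraries where they do the work, as an engineer would, in place of code of your own. Each camera call takes 0.05 s, during which the arm holds its last target. There are 200 camera calls.

### The job

Start up the sharpening bench by lightly tapping its three switches with a fingertip, in this order: first push in the domed button of the round lamp switch, then tap down the raised edge of the broad paddle on the dust-extractor switch, and last tap down the raised end of the narrow rocker on the grinder switch; each must stay on. Tap gently, do not shove or pick up the switch boxes, and leave the tools and other things on the bench where they are.

Things in the scene. Friction and masses are not known exactly. Their poses are not given: they have to be found in the camera images.
- lamp_switch: lamp switch: round grey puck, 100 mm across and 30 mm high, with one black domed button in the middle of its top; loose, about 0.9 kg, standing on the bench on rubber feet. Origin: centre of its underside, z up
- lamp_button_top (a point): top of the dome of the lamp button (it moves with the button). The button is 36 mm across; off, its top is 52 mm above the bench, 22 mm above the puck; at the stop 41 mm
- lamp_button (a joint): how far the lamp button is pushed in, m: 0 is out (off), 0.011 is its stop; it slides straight down against about 3 N, is on from 0.006, and stays where it is left; pushed past its stop it yields springily from about 6 N, up to 12 N over a further 7 mm, and springs back to the stop (this joint value does not count that). May start up to 0.002 in
- dust_switch: dust-extractor switch: grey box 90 mm (x) by 100 mm (y), 34 mm high, with one broad black paddle over its top, hinged along the box's +x edge and raised at its -x edge; loose, about 0.9 kg, standing on the bench on rubber feet. Origin: centre of its underside, z up, x from the raised edge towards the hinge
- dust_paddle_tap (a point): spot to tap on the paddle's upper face, on its three fine grey ribs, 58 mm from the hinge and 16 mm in from the raised edge (moves with the paddle). Off, it is about 68 mm above the bench; at the stop about 56 mm, and the paddle then lies level. The paddle is 84 mm wide, 74 mm long, 8 mm thick
- dust_paddle (a joint): how far the paddle is down, rad: 0 is raised (off), 0.2 is its stop, lying level; turns against about 3 N at the tapping spot, is on from 0.11, and stays where it is left; pushed past its stop it yields springily from about 6 N, up to 12 N over a further 7 mm, and springs back to the stop (this joint value does not count that). May start up to 0.03 down
- grinder_switch: grinder switch: narrow grey box 104 mm (x) by 56 mm (y), 45 mm high, with one narrow black rocker lengthways on its top, whose -x end is raised and +x end is down; loose, about 0.9 kg, standing on the bench on rubber feet. Origin: centre of its underside, z up, x from the raised end towards the lowered end of the rocker
- grinder_rocker_tap (a point): spot to tap on the upper face of the rocker's raised end, on its three fine grey ribs, 28 mm from the pivot at the middle and 8 mm in from the end (moves with the rocker). Off, it is about 75 mm above the bench; at the stop about 65 mm. The rocker is 72 mm long, 30 mm wide
- grinder_rocker (a joint): how far the rocker is turned, rad: 0 is off (ribbed end up), 0.36 is its stop (ribbed end down); turns against about 3 N at the tapping spot, is on from 0.20, and stays where it is left; pushed past its stop it yields springily from about 6 N, up to 12 N over a further 7 mm, and springs back to the stop (this joint value does not count that). May start up to 0.04 turned
- offcut: small upright hardwood offcut block, 45 x 40 x 50 mm high; a bystander, to be left alone
- screw_jar: small round glass jar with a steel cap, 48 mm across, 60 mm high; a bystander, to be left alone
- stone: flat sharpening stone, blue below and white above, 150 x 50 x 25 mm high; a bystander, to be left alone
- try_square: small try square lying flat: wooden stock 75 mm long, steel blade 90 mm long, 14 mm high; a bystander, to be left alone
- hammer: hammer lying flat, 240 mm long; a bystander, to be left alone
- screwdriver: screwdriver lying flat, 200 mm long; a bystander, to be left alone
- file: metal file with a wooden handle lying flat, 205 mm long, 20 mm high; a bystander, to be left alone

How it is judged:
On the way, in this order (a step that is already met when the one before it is completed fails the run):
1. the lamp button is pushed in (on) (value of joint lamp_button above 0.006 m), for 0.1 s.
2. the dust-extractor paddle is tapped down (on) (value of joint dust_paddle above 0.11 rad), for 0.1 s.
3. the grinder rocker is tapped over (on) (value of joint grinder_rocker above 0.2 rad), for 0.1 s.
At the end, for the whole second after the job is handed in: All three switches are on (lamp button in by more than 6 mm of 11, paddle down by more than 0.11 rad of 0.2, rocker over by more than 0.20 rad of 0.36), the switch boxes stand level and at rest within 20 mm of where they were, and every other thing is within 20 mm of where it was (value of joint lamp_button above 0.006 m and value of joint dust_paddle above 0.11 rad and value of joint grinder_rocker above 0.2 rad and distance of each of lamp_switch, dust_switch, grinder_switch, offcut, screw_jar, stone, try_square, hammer, screwdriver, file from where it was at the start of the episode below 0.02 m and angle between each of lamp_switch, dust_switch, grinder_switch's own z axis and vertical below 0.05 rad and linear speed of each of lamp_switch, dust_switch, grinder_switch below 0.02 m/s); the robot touches nothing.
It fails at once if the dust extractor is switched before the lamp is on (value of joint dust_paddle above 0.07 rad and not (value of joint lamp_button above 0.006 m)).
It fails at once if the grinder is switched before the dust extractor is on (value of joint grinder_rocker above 0.12 rad and not (value of joint dust_paddle above 0.11 rad)).
It fails at once if a switch is hit or pressed hard (over 20 N) (contact force between the fingers and lamp_switch above 20 N or contact force between the fingers and dust_switch above 20 N or contact force between the fingers and grinder_switch above 20 N).
It fails at once if a switch box is lifted (over 10 mm) or shoved (over 20 mm) (height (world z) of any of lamp_switch, dust_switch, grinder_switch above 0.01 m or distance of any of lamp_switch, dust_switch, grinder_switch from where it was at the start of the episode above 0.02 m).
It fails at once if another thing on the bench is moved by over 20 mm (distance of any of offcut, screw_jar, stone, try_square, hammer, screwdriver, file from where it was at the start of the episode above 0.02 m).
It also fails if it takes over 48 s, if anything falls off the work surface, if the arm or the gripper's body presses on something with over 40 N, if the wrist force passes 120 N, or if a joint passes its speed limit or range.

## Working session

There is one attempt and no reset: what is moved stays moved. The work goes in short steps, Python scripts to look and compute and a tool call to move; the robot and the scene stay as the last step left them, time stands still between calls to the robot, and variables do not carry over. Pictures are saved under pics/ and viewed, at most 12 in all, crops included, and the job is handed in when it is done.

Besides the shell and the picture viewer there is one more tool, called after ">>>" as a command line: name --argument value ..., lists and objects as JSON in quotes. send_rows: Moves the arm, as the interface text tells. Its arguments: {"type":"object","properties":{"commands":{"type":"string"},"gripper":{"type":"number"}},"required":["commands"]}

```bash
mkdir -p pics; ls; cat > h.py <<'E'
import numpy as np, cv2
from scipy.spatial.transform import Rotation as R
from cell import ctrl
def rot(q): return R.from_quat([q[1],q[2],q[3],q[0]]).as_matrix()
def plane(im,px,z):
    px=np.atleast_2d(px).astype(float)
    d=np.c_[(px[:,0]-im["cx"])/im["fx"],(px[:,1]-im["cy"])/im["fy"],np.ones(len(px))]@rot(im["orientation"]).T
    c=np.array(im["xyz"]); return c+d*((z-c[2])/d[:,2])[:,None]
def ray(im,px):
    d=rot(im["orientation"])@[(px[0]-im["cx"])/im["fx"],(px[1]-im["cy"])/im["fy"],1]
    return np.array(im["xyz"]),d/np.linalg.norm(d)
def tri(a):
    A=0;b=0
    for im,p in a:
        c,d=ray(im,p);M=np.eye(3)-np.outer(d,d);A=A+M;b=b+M@c
    return np.linalg.solve(A,b)
def proj(im,P):
    q=rot(im["orientation"]).T@(np.array(P)-np.array(im["xyz"]))
    return np.array([im["fx"]*q[0]/q[2]+im["cx"],im["fy"]*q[1]/q[2]+im["cy"]])
def save(n,f): cv2.imwrite("pics/"+n,f[:,:,::-1])
E
python3 - <<'E'
from h import *
np.set_printoptions(precision=4,suppress=True)
s=ctrl.observe(); print(s["clock"],s["eef_pos"],s["orientation"],s["grip_width"])
ims={n:ctrl.get_image(n) for n in("top","side")}
for n,im in ims.items():
    save(n+"0.png",im["frame"]); print(n,im["xyz"],im["fx"])
    for l in("lamp_switch","lamp_button_top","dust_switch","dust_paddle","dust_paddle_tap","grinder_switch","grinder_rocker","grinder_rocker_tap"):
        for r in ctrl.silhouettes(l,im)[:2]:
            m=r["region"]; ys,xs=np.nonzero(m); print(l,round(r["score"],2),r["bbox"],xs.mean().round(1),ys.mean().round(1),plane(im,[xs.mean(),ys.mean()],.05)[0])
E
```

```text
pics
0.0 [ 0.1471 -0.5296  0.218 ] [-0.0007  0.9908  0.135   0.    ] 0.08807223766108006
top [0.3895 0.0122 1.0538] 406.3551218858912
lamp_button_top 0.69 [152.6, 189.1, 186.7, 221.8] 168.8 204.7 [0.5363 0.3008 0.05  ]
lamp_button_top 0.49 [401.8, 201.8, 416.5, 214.7] 408.5 207.5 [ 0.5366 -0.2972  0.05  ]
dust_switch 0.88 [148.3, 182.3, 196.6, 230.5] 171.4 204.8 [0.5363 0.2942 0.05  ]
dust_paddle 0.84 [149.7, 191.9, 190.6, 220.9] 168.4 205.2 [0.5351 0.3018 0.05  ]
dust_paddle_tap 0.85 [151.4, 187.0, 187.3, 223.5] 168.5 205.0 [0.5357 0.3014 0.05  ]
dust_paddle_tap 0.41 [342.1, 125.6, 401.6, 147.5] 372.8 135.9 [ 0.7197 -0.2121  0.05  ]
grinder_switch 0.96 [261.2, 181.0, 298.2, 229.5] 279.4 207.4 [0.5329 0.0233 0.05  ]
grinder_rocker 0.71 [267.6, 193.1, 291.6, 220.4] 279.2 205.9 [0.5368 0.0239 0.05  ]
grinder_rocker_tap 0.84 [270.0, 192.0, 291.4, 220.0] 279.2 205.7 [0.5373 0.0237 0.05  ]
side [0.2801 1.0663 0.8459] 525.2558877207632
lamp_switch 0.64 [270.4, 162.5, 303.9, 190.0] 287.5 176.4 [ 0.5273 -0.2372  0.05  ]
lamp_switch 0.2 [262.7, 188.7, 277.5, 207.1] 270.1 198.2 [ 0.5519 -0.1131  0.05  ]
lamp_button_top 0.5 [285.1, 165.9, 294.3, 170.3] 288.1 168.9 [ 0.5339 -0.2801  0.05  ]
dust_switch 0.85 [207.9, 282.9, 259.6, 338.1] 233.6 313.2 [0.5312 0.3275 0.05  ]
dust_paddle 0.6 [216.4, 281.1, 255.4, 320.0] 235.0 301.6 [0.5376 0.2943 0.05  ]
dust_paddle_tap 0.94 [215.6, 284.3, 256.5, 321.6] 235.2 302.1 [0.537  0.2955 0.05  ]
dust_paddle_tap 0.74 [206.7, 285.7, 256.4, 337.5] 233.3 313.3 [0.5318 0.328  0.05  ]
grinder_switch 0.71 [239.9, 216.6, 287.6, 253.2] 264.5 235.1 [0.5291 0.0533 0.05  ]
grinder_switch 0.22 [107.6, 279.9, 214.4, 326.6] 166.8 299.2 [0.6832 0.3176 0.05  ]
grinder_rocker 0.88 [254.6, 215.3, 278.4, 231.4] 264.5 224.1 [0.5396 0.0078 0.05  ]
grinder_rocker_tap 0.7 [247.3, 213.6, 280.6, 230.7] 265.3 224.4 [0.5372 0.009  0.05  ]
```

View pics/top0.png

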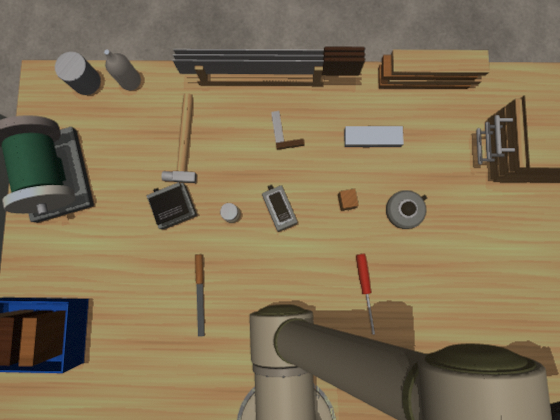

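View pics/side0.png

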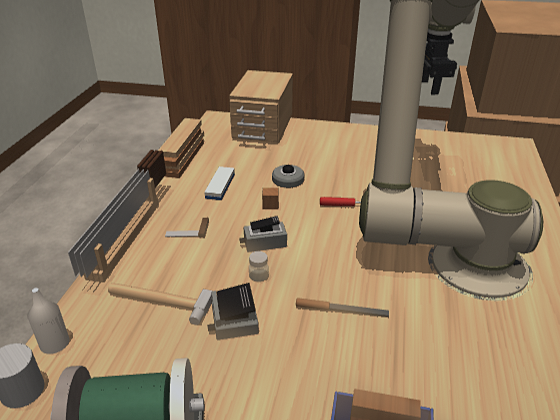

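The top view shows the lamp puck at (407,208), the grinder switch at (280,207) and the dust switch at (171,205). Next I'll enlarge these to read the ribs.

```bash
python3 - <<'E'
import cv2,numpy as np
t=cv2.imread("pics/top0.png");s=cv2.imread("pics/side0.png")
c=lambda i,x,y:cv2.resize(i[y-30:y+30,x-30:x+30],(264,264),interpolation=cv2.INTER_CUBIC)
cv2.imwrite("pics/z.png",np.vstack([np.hstack([c(t,171,205),c(t,280,207),c(t,408,208)]),np.hstack([c(s,235,308),c(s,265,232),c(s,288,176)])]))
E
```

```text
(no output)
```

View pics/z.png

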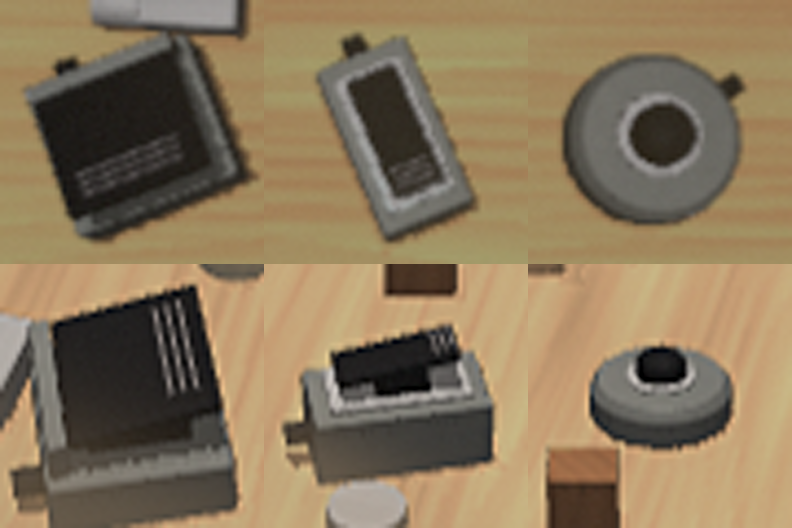

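The ribs are in the crop at (129,163) on the dust switch and (148,173) on the grinder, with the dome at (135,133). The raised edges face the robot, and both switch axes are about 20° from world x, close to the present tool yaw of 15.5°. No turn is needed.

```bash
cat >> h.py <<'E'
def shift(P,s=None):
    s=s or ctrl.observe(); return rot(s["orientation"]).T@(np.array(P)-np.array(s["eef_pos"]))
E
python3 - <<'E'
from h import *
np.set_printoptions(precision=4,suppress=True)
t=ctrl.get_image("top");s=ctrl.get_image("side")
for n,a,b,z in(("lamp",(408.2,207.8),(287.7,168.5),.05),("dust",(169.9,211.7),(244.8,295.6),.068),("grind",(283.2,216),(275,219.6),.075)):
    print(n,tri([(t,a),(s,b)]),"topplane",plane(t,a,z)[0],"sideplane",plane(s,b,z)[0])
P=plane(t,(408.2,207.8),.05)[0]; print(shift([P[0],P[1],.13]))
E
```

```text
lamp [ 0.5381 -0.2995  0.0398] topplane [ 0.5358 -0.2964  0.05  ] sideplane [ 0.5357 -0.2822  0.05  ]
dust [0.5161 0.2916 0.0695] topplane [0.5164 0.2921 0.068 ] sideplane [0.5164 0.2901 0.068 ]
grind [0.5097 0.0136 0.0724] topplane [0.5084 0.0135 0.075 ] sideplane [0.51   0.0171 0.075 ]
[ 0.437  -0.1211  0.0887]
```

>>> send_rows --commands "0.437 -0.121 0.08 0 0 0;0.437 -0.121 0.08 0 0 0;0.437 -0.121 0.08 0 0 0;0.437 -0.121 0.08 0 0 0;0.437 -0.121 0.08 0 0 0;0.437 -0.121 0.08 0 0 0;0.437 -0.121 0.08 0 0 0;0.437 -0.121 0.08 0 0 0;0.437 -0.121 0.08 0 0 0;0.437 -0.121 0.08 0 0 0" --gripper 1

```text
clock: 2.25
eef_pos: [0.5348, -0.2975, 0.139]
orientation: [0.0, 0.991, 0.134, -0.0]
force: [0.9, 0.1, 0.7]
grip_width: 0.0005
finger_force: 0.0
```

```bash
python3 - <<'E'
from h import *
np.set_printoptions(precision=4,suppress=True)
s=ctrl.observe(); print(s["clock"],s["eef_pos"],s["orientation"],s["grip_width"],s["force"])
w=ctrl.get_image("wrist");sd=ctrl.get_image("side"); print(w["xyz"])
P=[.5358,-.2964,.052]; f=w["frame"].copy(); print(proj(w,P),shift(P))
for l in("lamp_switch","lamp_button_top"):
    for r in ctrl.silhouettes(l,w)[:2]:
        ys,xs=np.nonzero(r["region"]); print(l,r["score"],r["bbox"],plane(w,[xs.mean(),ys.mean()],.05 if "but" in l else .03)[0])
cv2.drawMarker(f,tuple(int(v) for v in proj(w,P)),(255,0,0),0,12)
save("w1.png",np.hstack([f[:,:400],cv2.resize(sd["frame"][100:240,220:353],(399,420))]))
E
```

```text
2.25 [ 0.5348 -0.2975  0.139 ] [ 0.0002  0.9909  0.1343 -0.    ] 0.0004879861159746118 [0.8914 0.1177 0.6784]
[ 0.6075 -0.2769  0.3045]
[278.28  203.521] [ 0.0013 -0.001   0.0871]
lamp_switch 0.65 [231.9, 138.9, 345.9, 242.6] [ 0.5429 -0.2998  0.03  ]
lamp_button_top 0.73 [264.1, 178.8, 302.7, 218.0] [ 0.5409 -0.2992  0.05  ]
```

View pics/w1.png

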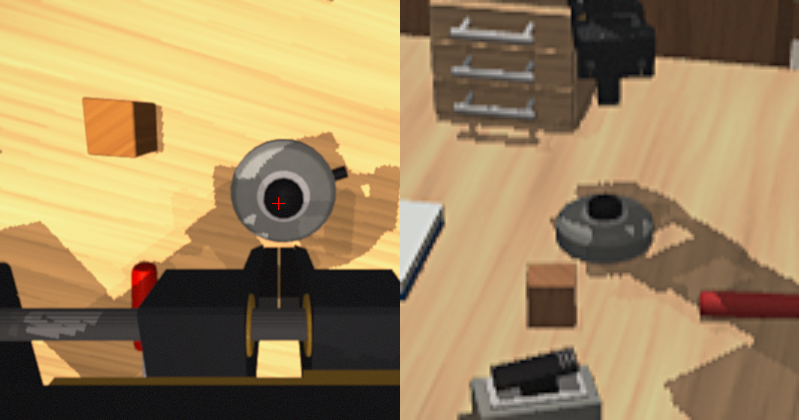

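The wrist view puts the dome at (283,198), about 4 mm further out than the top-view estimate. I'll correct by that and go down gently.

>>> send_rows --commands "0.004 0 0.03 0 0 0;0.004 0 0.06 0 0 0;0.004 0 0.076 0 0 0;0.004 0 0.082 0 0 0;0.004 0 0.085 0 0 0;0.004 0 0.088 0 0 0;0.004 0 0.09 0 0 0;0.004 0 0.092 0 0 0;0.004 0 0.094 0 0 0;0.004 0 0.094 0 0 0"

```text
clock: 3.7
eef_pos: [0.5396, -0.2953, 0.0445]
orientation: [-0.0, 0.991, 0.135, -0.0]
force: [0.4, 0.4, 0.5]
grip_width: 0.0
finger_force: 0.0
```

>>> send_rows --commands "0 0 0.0015 0 0 0;0 0 0.003 0 0 0;0 0 0.0045 0 0 0"

```text
clock: 4.08
eef_pos: [0.5397, -0.2954, 0.04]
orientation: [-0.0, 0.991, 0.135, -0.0]
force: [-0.6, -0.3, 0.7]
grip_width: 0.0003
finger_force: 0.0
```

>>> send_rows --commands "0 0 0.001 0 0 0;0 0 0.001 0 0 0"

```text
clock: 4.32
eef_pos: [0.5397, -0.2954, 0.039]
orientation: [-0.0, 0.991, 0.135, -0.0]
force: [-0.5, 0.5, -0.9]
grip_width: 0.0007
finger_force: 0.0
```

```bash
python3 - <<'E'
from h import *
w=ctrl.get_image("wrist");sd=ctrl.get_image("side")
print(ctrl.observe()["force"])
save("w2.png",np.hstack([w["frame"][:,100:500],cv2.resize(sd["frame"][130:210,250:326],(399,420),interpolation=cv2.INTER_CUBIC)]))
E
```

```text
[ 0.01022946 -0.7216913  -1.16273973]
```

View pics/w2.png

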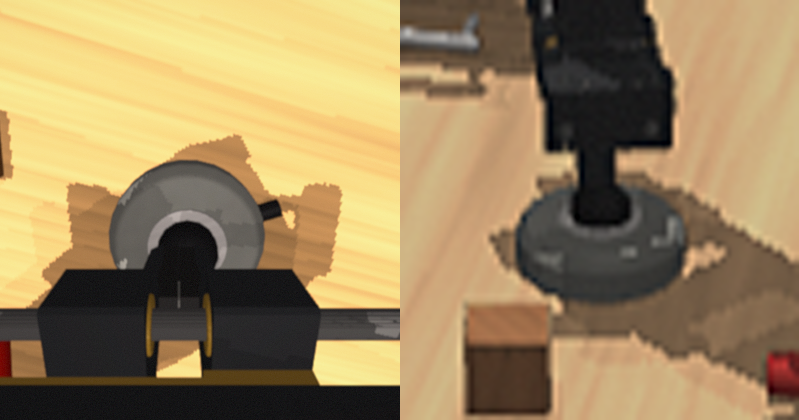

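The view is consistent with the fingertips over the dome, but there's no force yet. I'll continue in small steps until the force rises.

>>> send_rows --commands "0 0 0.001 0 0 0;0 0 0.002 0 0 0"

```text
clock: 4.68
eef_pos: [0.5397, -0.2954, 0.0371]
orientation: [0.0, 0.991, 0.135, 0.0]
force: [0.0, 0.2, 0.3]
grip_width: 0.0004
finger_force: 0.0
```

```bash
python3 - <<'E'
from h import *
np.set_printoptions(precision=4,suppress=True)
s=ctrl.observe();print(s["force"],s["effort"])
w=ctrl.get_image("wrist");sd=ctrl.get_image("side");print(ctrl.observe()["force"])
p=proj(w,s["eef_pos"]);q=proj(sd,s["eef_pos"]);print(p,q,s["eef_pos"])
for l in("lamp_switch","lamp_button_top"):
    for r in ctrl.silhouettes(l,w)[:2]: print(l,r["score"],r["bbox"])
def g(f,c,r,mk):
    x,y=int(c[0]),int(c[1]); o=cv2.resize(f[max(0,y-r):y+r,x-r:x+r],(400,400),interpolation=cv2.INTER_CUBIC)
    o=np.clip(o.astype(float)*1.0,0,255); o=(255*(o/255)**.45).astype(np.uint8); cv2.drawMarker(o,(200,200),(255,0,0),0,10); return o
save("w3.png",np.hstack([g(w["frame"],p,80,0),g(sd["frame"],q,30,0)]))
E
```

```text
[0.0172 0.2404 0.2858] [  0.0004 -53.7232 -18.1659   0.0646  -0.0083   0.    ]
[-0.8191  0.654   0.0741]
[279.5944 247.9711] [287.1886 169.9097] [ 0.5397 -0.2954  0.0371]
lamp_switch 0.74 [208.0, 158.8, 383.7, 271.8]
lamp_button_top 0.67 [262.0, 224.7, 319.3, 268.3]
```

View pics/w3.png

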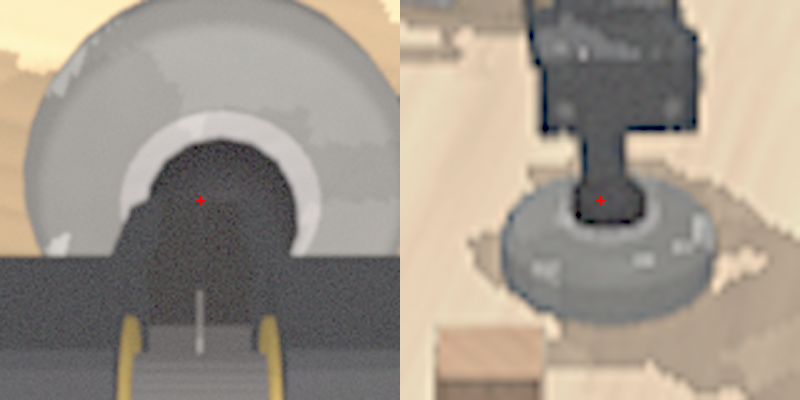

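>>> send_rows --commands "0 0 0.001 0 0 0;0 0 0.002 0 0 0"

```text
clock: 5.12
eef_pos: [0.5397, -0.2954, 0.0351]
orientation: [-0.0, 0.991, 0.135, -0.0]
force: [-0.2, 0.4, 0.3]
grip_width: 0.0003
finger_force: 0.0
```

>>> send_rows --commands "0 0 -0.005 0 0 0;0 0 -0.03 0 0 0;0 0 -0.08 0 0 0;-0.05 0 -0.1 0 0 0;-0.05 0 -0.1 0 0 0"

```text
clock: 5.75
eef_pos: [0.4902, -0.3098, 0.1375]
orientation: [0.001, 0.991, 0.134, 0.001]
force: [1.4, 0.0, -0.4]
grip_width: 0.0006
finger_force: 0.0
```

```bash
python3 - <<'E'
from h import *
np.set_printoptions(precision=4,suppress=True)
s=ctrl.observe();print(s["force"],s["eef_pos"],s["effort"])
w=ctrl.get_image("wrist");sd=ctrl.get_image("side");t=ctrl.get_image("top")
for n,im in(("w",w),("s",sd),("t",t)):
  for l in("lamp_switch","lamp_button_top"):
    for r in ctrl.silhouettes(l,im)[:1]: print(n,l,r["score"],r["bbox"])
c=lambda f,x,y,r:cv2.resize(f[y-r:y+r,x-r:x+r],(260,260),interpolation=cv2.INTER_CUBIC)
o=cv2.imread("pics/side0.png")[:,:,::-1]
print(proj(w,[.54,-.298,.05]))
p=proj(w,[.54,-.298,.04]).astype(int)
f=np.hstack([c(o,288,176,25),c(sd["frame"],288,176,25),c(w["frame"],p[0],p[1],70)])
save("w4.png",(255*(f/255.)**.6).astype(np.uint8))
E
```

```text
[ 1.3694  0.0371 -0.3888] [ 0.4902 -0.3098  0.1375] [ -1.1125 -50.0368 -20.4775  -0.0917   0.0828  -0.3116]
w lamp_switch 0.71 [224.5, 83.6, 348.6, 199.7]
w lamp_button_top 0.66 [260.9, 124.3, 304.6, 169.6]
s lamp_switch 0.94 [268.9, 166.6, 304.0, 190.8]
s lamp_button_top 0.52 [288.2, 163.6, 294.9, 172.5]
t lamp_switch 0.83 [386.2, 193.0, 427.2, 229.7]
t lamp_button_top 0.5 [403.7, 199.1, 417.0, 210.5]
[281.4008 143.7239]
```

View pics/w4.png

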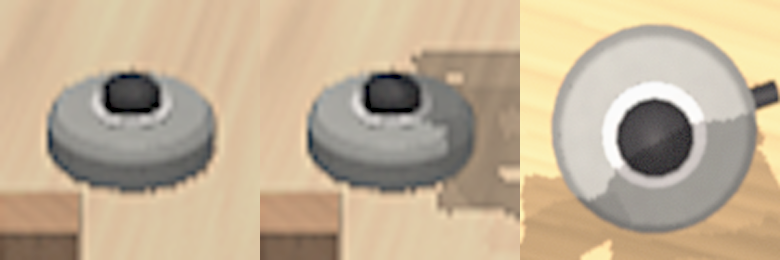

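```bash
python3 - <<'E'
from h import *
np.set_printoptions(precision=4,suppress=True)
s=ctrl.observe();P=np.array(s["eef_pos"])
sd=ctrl.get_image("side");w=ctrl.get_image("wrist")
print("tcp1 side",proj(sd,[.5348,-.2975,.139]))
q=proj(sd,P);qw=proj(w,P);print(q,qw,proj(sd,P+[0,0,.019]))
c=lambda f,x,y,r:cv2.resize(f[y-r:y+r,x-r:x+r],(400,400),interpolation=cv2.INTER_CUBIC)
a=c(sd["frame"],int(q[0]),int(q[1]),30);b=c(w["frame"],int(qw[0]),int(qw[1]),70)
f=np.hstack([a,b]);f=(255*(f/255.)**.5).astype(np.uint8)
for x in(200,600):cv2.drawMarker(f,(x,200),(255,0,0),0,10)
save("w5.png",f)
for z in(.02,.03,.04,.052): print(z,proj(sd,[.54,-.298,z]))
E
```

```text
tcp1 side [289.2931 139.5394]
[304.3688 140.5456] [279.5315 247.7878] [304.5541 134.6774]
0.02 [287.2035 174.3187]
0.03 [287.2341 171.4926]
0.04 [287.265  168.6458]
0.052 [287.3023 165.2021]
```

View pics/w5.png

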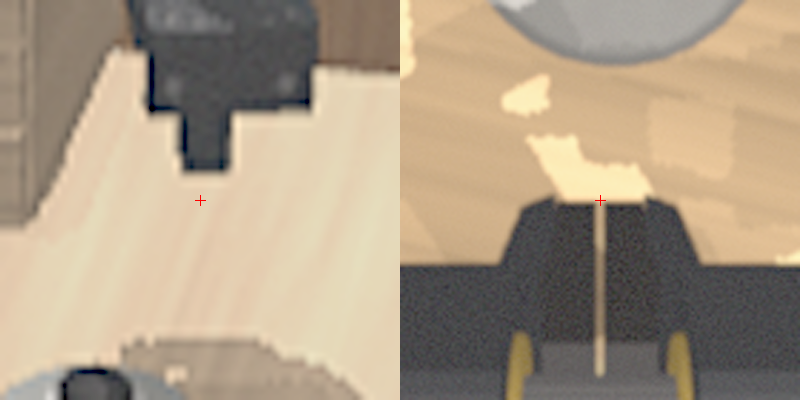

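The side view shows the closed fingertips ending about 14 mm above the reported TCP: crop y 172 against the marker at 200. So the dome was never pressed. I'll go back and descend in small steps, watching the force.

>>> send_rows --commands "0.05 0.002 0.02 0 0 0;0.05 0.002 0.06 0 0 0;0.05 0.002 0.09 0 0 0;0.05 0.002 0.1 0 0 0;0.05 0.002 0.102 0 0 0;0.05 0.002 0.104 0 0 0;0.05 0.002 0.106 0 0 0"

```text
clock: 7.18
eef_pos: [0.5406, -0.2977, 0.0301]
orientation: [0.001, 0.991, 0.135, 0.001]
force: [-0.8, 0.3, 2.8]
grip_width: 0.0004
finger_force: 1.5
```

>>> send_rows --commands "0 0 0.001 0 0 0;0 0 0.002 0 0 0"

```text
clock: 7.42
eef_pos: [0.5406, -0.2977, 0.0278]
orientation: [0.001, 0.991, 0.135, 0.001]
force: [0.3, -0.8, 3.2]
grip_width: 0.0002
finger_force: 1.5
```

>>> send_rows --commands "0 0 0.001 0 0 0;0 0 0.002 0 0 0"

```text
clock: 7.68
eef_pos: [0.5405, -0.2976, 0.0253]
orientation: [0.0, 0.991, 0.135, 0.0]
force: [1.0, -1.6, 3.5]
grip_width: -0.0001
finger_force: 1.5
```

The force is now 3 N, so the button is moving.

>>> send_rows --commands "0 0 0.001 0 0 0;0 0 0.002 0 0 0"

```text
clock: 7.92
eef_pos: [0.5403, -0.2974, 0.0231]
orientation: [0.0, 0.991, 0.135, 0.0]
force: [-0.0, -2.2, 3.2]
grip_width: 0.0003
finger_force: 1.5
```

>>> send_rows --commands "0 0 0.001 0 0 0;0 0 0.0015 0 0 0"

```text
clock: 8.18
eef_pos: [0.5402, -0.2973, 0.0216]
orientation: [-0.0, 0.991, 0.135, -0.0]
force: [1.2, -1.4, 2.3]
grip_width: 0.0003
finger_force: 1.4
```

>>> send_rows --commands "0 0 0.001 0 0 0;0 0 0.002 0 0 0"

```text
clock: 8.43
eef_pos: [0.5403, -0.2973, 0.02]
orientation: [0.0, 0.991, 0.135, 0.0]
force: [0.6, -1.2, 7.0]
grip_width: 0.0004
finger_force: 3.4
```

>>> send_rows --commands "0 0 0.001 0 0 0;0 0 0.001 0 0 0"

```text
clock: 8.68
eef_pos: [0.5403, -0.2973, 0.0192]
orientation: [0.0, 0.991, 0.135, 0.0]
force: [0.2, -0.8, 7.7]
grip_width: 0.0002
finger_force: 3.9
```

The stop is at TCP 0.021 with 7 N, so the lamp is on and the tip sits 20 mm above the TCP. Now I'll lift and cross to the dust switch.

>>> send_rows --commands "0 0 -0.01 0 0 0;0 0 -0.06 0 0 0;0 0 -0.12 0 0 0;0.067 -0.287 -0.12 0 0 0;0.067 -0.287 -0.12 0 0 0;0.067 -0.287 -0.12 0 0 0;0.067 -0.287 -0.12 0 0 0;0.067 -0.287 -0.12 0 0 0"

```text
clock: 9.68
eef_pos: [0.5267, -0.0001, 0.1385]
orientation: [-0.001, 0.991, 0.136, -0.001]
force: [0.0, 0.1, 0.2]
grip_width: 0.0006
finger_force: 0.0
```

>>> send_rows --commands "0.067 -0.287 0 0 0 0;0.067 -0.287 0 0 0 0;0.067 -0.287 0 0 0 0;0.067 -0.287 0 0 0 0;0.067 -0.287 0 0 0 0;0.067 -0.287 0 0 0 0;0.067 -0.287 0 0 0 0"

```text
clock: 10.55
eef_pos: [0.5154, 0.2909, 0.1383]
orientation: [0.0, 0.991, 0.135, -0.001]
force: [-0.5, -0.3, -0.6]
grip_width: 0.0005
finger_force: 0.0
```

```bash
python3 - <<'E'
from h import *
np.set_printoptions(precision=4,suppress=True)
s=ctrl.observe();print(s["clock"],s["force"],s["eef_pos"])
w=ctrl.get_image("wrist");t=ctrl.get_image("side")
for n in("dust_paddle","dust_switch"):
  for r in ctrl.silhouettes(n,w)[:1]: print(n,r["score"],r["bbox"])
f=w["frame"].copy()
for P in([.5163,.2918,.068],): q=proj(w,P);print(q);cv2.drawMarker(f,tuple(int(v) for v in q),(255,0,0),0,12)
o=cv2.resize(t["frame"][150:200,262:312],(240,240),interpolation=cv2.INTER_CUBIC)
g=np.hstack([f,np.vstack([o,np.zeros((180,240,3),np.uint8)])])
save("w6.png",(255*(g/255.)**.6).astype(np.uint8)); print(shift([.5163,.2918,.075]))
E
```

```text
10.55 [-0.4969 -0.327  -0.5832] [0.5154 0.2909 0.1383]
dust_paddle 0.63 [218.6, 129.9, 334.7, 232.3]
dust_switch 0.59 [214.0, 104.8, 337.5, 234.2]
[278.5081 209.4154]
[ 0.0007 -0.0013  0.0637]
```

View pics/w6.png

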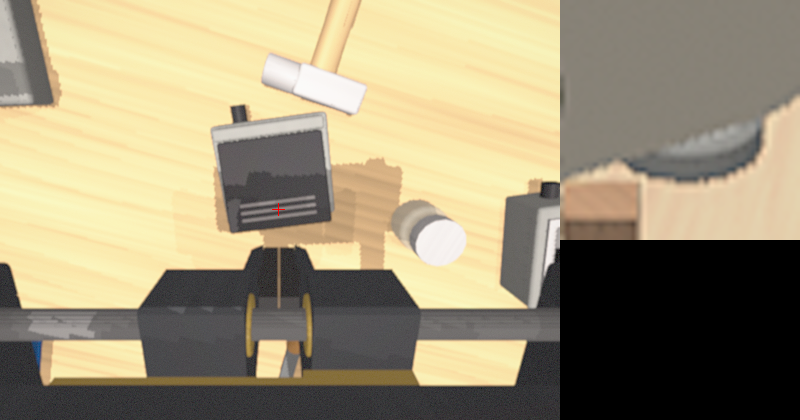

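The marker falls on the ribs at (278,209). Going down to tap there.

>>> send_rows --commands "0.001 -0.001 0.04 0 0 0;0.001 -0.001 0.075 0 0 0;0.001 -0.001 0.085 0 0 0;0.001 -0.001 0.088 0 0 0;0.001 -0.001 0.091 0 0 0;0.001 -0.001 0.093 0 0 0;0.001 -0.001 0.095 0 0 0;0.001 -0.001 0.097 0 0 0;0.001 -0.001 0.099 0 0 0"

```text
clock: 11.88
eef_pos: [0.5164, 0.2928, 0.0397]
orientation: [0.0, 0.991, 0.135, -0.0]
force: [-2.1, 0.1, 1.9]
grip_width: 0.0005
finger_force: 1.1
```

>>> send_rows --commands "0 0 0.001 0 0 0;0 0 0.002 0 0 0"

```text
clock: 12.12
eef_pos: [0.5164, 0.2929, 0.0376]
orientation: [-0.0, 0.991, 0.135, -0.0]
force: [-0.8, -0.9, 1.7]
grip_width: 0.0007
finger_force: 1.1
```

>>> send_rows --commands "0 0 0.001 0 0 0;0 0 0.002 0 0 0"

```text
clock: 12.38
eef_pos: [0.5164, 0.2929, 0.0358]
orientation: [-0.0, 0.991, 0.135, 0.0]
force: [-2.2, -1.4, 7.9]
grip_width: 0.0007
finger_force: 3.6
```

The paddle is at its stop with 7.9 N. Next is the grinder.

>>> send_rows --commands "0 0 -0.01 0 0 0;0 0 -0.06 0 0 0;0 0 -0.105 0 0 0;-0.081 0.267 -0.105 0 0 0;-0.081 0.267 -0.105 0 0 0;-0.081 0.267 -0.105 0 0 0;-0.081 0.267 -0.105 0 0 0;-0.081 0.267 -0.105 0 0 0;-0.081 0.267 -0.105 0 0 0;-0.081 0.267 -0.105 0 0 0"

```text
clock: 13.62
eef_pos: [0.5099, 0.0147, 0.1409]
orientation: [-0.0, 0.991, 0.135, 0.0]
force: [0.2, -0.2, 0.1]
grip_width: 0.0003
finger_force: 0.0
```

```bash
python3 - <<'E'
from h import *
np.set_printoptions(precision=4,suppress=True)
s=ctrl.observe();print(s["clock"],s["force"],s["eef_pos"])
w=ctrl.get_image("wrist");t=ctrl.get_image("side")
f=w["frame"].copy();P=[.5093,.0136,.075]
q=proj(w,P);print(q);x,y=q.astype(int)
c=cv2.resize(f[y-60:y+40,x-50:x+50],(500,500),interpolation=cv2.INTER_CUBIC);cv2.drawMarker(c,(250,300),(255,0,0),0,14)
o=cv2.resize(t["frame"][275:345,200:270],(280,280),interpolation=cv2.INTER_CUBIC)
g=np.hstack([c,np.vstack([o,np.zeros((220,280,3),np.uint8)])])
save("w7.png",(255*(g/255.)**.6).astype(np.uint8)); print(shift(P))
E
```

```text
13.625 [ 0.1677 -0.249   0.1361] [0.5099 0.0147 0.1409]
[280.537  213.8485]
[-0.001   0.0013  0.0658]
```

View pics/w7.png

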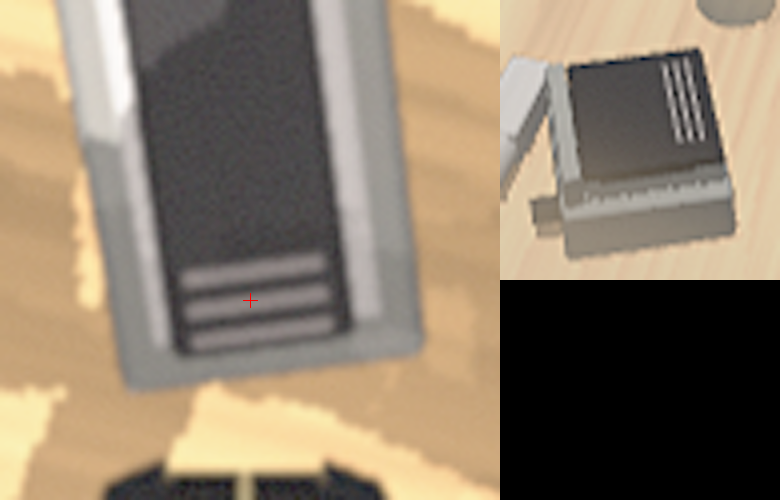

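The paddle lies level in the side view, and the marker is on the grinder ribs. Tapping it now.

>>> send_rows --commands "-0.001 0.001 0.04 0 0 0;-0.001 0.001 0.072 0 0 0;-0.001 0.001 0.081 0 0 0;-0.001 0.001 0.084 0 0 0;-0.001 0.001 0.087 0 0 0;-0.001 0.001 0.089 0 0 0;-0.001 0.001 0.091 0 0 0;-0.001 0.001 0.093 0 0 0"

```text
clock: 14.72
eef_pos: [0.5091, 0.0125, 0.0479]
orientation: [0.0, 0.991, 0.135, 0.0]
force: [-3.7, -0.1, 5.3]
grip_width: 0.0004
finger_force: 2.7
```

>>> send_rows --commands "0 0 0.001 0 0 0;0 0 0.002 0 0 0"

```text
clock: 14.98
eef_pos: [0.5091, 0.0125, 0.046]
orientation: [0.0, 0.991, 0.135, 0.0]
force: [-4.9, -1.9, 11.2]
grip_width: 0.0008
finger_force: 5.6
```

>>> send_rows --commands "0 0 0.001 0 0 0;0 0 0.002 0 0 0"

```text
clock: 15.22
eef_pos: [0.5092, 0.0125, 0.0443]
orientation: [0.0, 0.991, 0.135, 0.0]
force: [-5.7, -1.7, 13.1]
grip_width: 0.0007
finger_force: 7.0
```

>>> send_rows --commands "0 0 -0.005 0 0 0;0 0 -0.03 0 0 0;0 0 -0.09 0 0 0;-0.1 0 -0.14 0 0 0;-0.15 0 -0.14 0 0 0;-0.15 0 -0.14 0 0 0;-0.15 0 -0.14 0 0 0"

```text
clock: 16.1
eef_pos: [0.3638, -0.0277, 0.1843]
orientation: [0.0, 0.991, 0.134, 0.001]
force: [0.5, 0.1, -0.7]
grip_width: 0.0001
finger_force: 0.0
```

```bash
python3 - <<'E'
from h import *
print(ctrl.observe()["clock"])
t=ctrl.get_image("side")["frame"];p=ctrl.get_image("top")["frame"]
c=lambda i,x,y:cv2.resize(i[y-30:y+30,x-30:x+30],(264,264),interpolation=cv2.INTER_CUBIC)
save("w8.png",np.vstack([np.hstack([c(p,171,205),c(p,280,207),c(p,408,208)]),np.hstack([c(t,235,308),c(t,265,232),c(t,288,176)])]))
E
```

```text
16.1
```

View pics/w8.png

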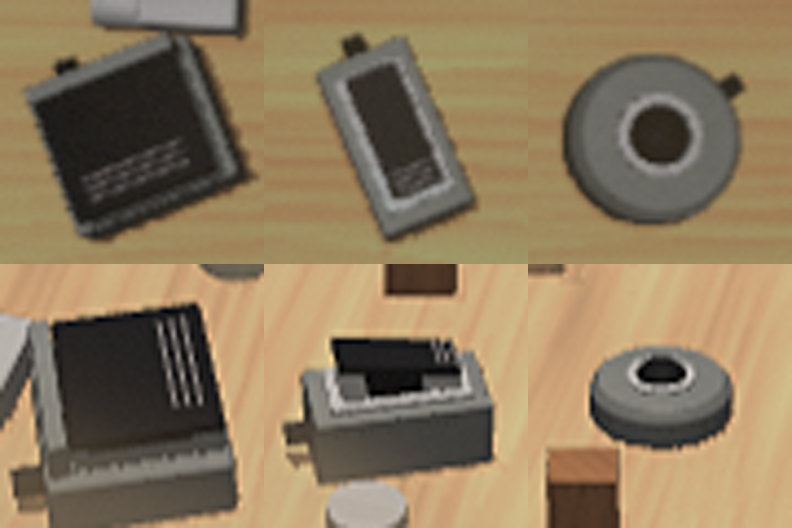

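The final view shows the dome sunk at (660,370), the paddle level, and the rocker's ribbed end at (440,345), now tilted below the line of its box by about as much as it stood above before. The boxes haven't moved.

```bash
python3 -c "
from cell import ctrl
print(ctrl.close_job())"
```

```text
the job is handed in; nothing more can be done
None
```

I tapped all three switches on in order (lamp, dust extractor, grinder), each to its stop with no more than about 15 N read between taps. In the last pictures all three are on and no switch box has moved. I handed the job in at about 16 s, and no verdict came back.

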